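# Release a locked centrifuge hood with the emergency rod and open it

## Task

The bench centrifuge has no power and its hood is locked. Take the long thin release rod from the tool rack, push it straight down through the small access hole in the front deck until the hidden latch trips and the hood pops ajar, put the rod back upright and fully home in the rack, and swing the hood up past its over-centre point so that it stays fully open. Leave the other tools in the rack and do not knock or shift the things standing about.

Things in the scene. Friction and masses are not known exactly. Their poses are not given: they have to be found in the camera images.
- rod_handle (a point): Handle centre of the release rod (loose, 70 g, 160 mm long), which stands upright in one of the rack's holes. Black plain cylindrical handle, 22 mm diameter, 70 mm long; below it a steel shaft, 7 mm diameter, 90 mm long. This point is on the axis, 35 mm above the handle's lower end (the shoulder that rests on the rack) and 125 mm above the shaft's tip. z along the rod, up.
- rack: Aluminium tool rack, fixed, left or right of the centrifuge. Origin on the table under its centre; x across its 60 mm width, y along its 160 mm length, z up. Top plate: upper face at z = 100 mm, 8 mm thick, three through holes of 12 mm diameter at x = 0, y = -50, 0, 50 mm, open below. Tools hang by the shoulder of the handle; three tools fill the holes in any order.
- spatula_mid (a point): Middle of the handle of the spatula, a bystander in the rack (loose): steel handle with a round knob 32 mm across on top, up to 52 mm above the rack's plate; this point is 25 mm above the plate.
- stirrer_mid (a point): Middle of the handle of the stirrer, a bystander in the rack (loose): white square handle, 16 mm thick, up to 80 mm above the rack's plate; this point is 40 mm above the plate. Its shaft is short (45 mm).
- access_hole (a point): Centre of the mouth of the small vertical access hole, 14 mm diameter, with a flat steel ring round it, in the level front deck of the centrifuge, 100 mm above the table. Axes as centrifuge. The hidden latch paddle is under it: the rod's tip meets it 57 mm below the mouth, trips the latch about 7 mm farther down (up to 15 N) and bottoms about 14 mm below first touch.
- centrifuge: White bench centrifuge, fixed. Origin on the table under its centre; x from its front (robot side) to its back, y to its left, z up. 240 mm deep (x), 200 mm wide (y), 100 mm high without the grey hood. The front 70 mm are a level deck; the hole is 25 mm from the front edge and 30 mm from the right side; the hood (top 140 mm above the table) begins behind the deck.
- hood_hinge (a point): Middle of the hood's hinge line at the back of the centrifuge, fixed, 102 mm above the table; hinge line along the point's y. The axes are those of the centrifuge (see access_hole).
- hood_bar (a point): Middle of the hood's handle: round black bar, 12 mm diameter, 74 mm between its posts, along the hood's y, over the hood's front edge. Hood shut: 160 mm before the hinge line, 68 mm above it, and 30 mm above the hood's top. The point moves with the hood. Free space for fingers before, behind and 20 mm under it.
- hood (a joint): Hood angle, rad: 0 shut and locked; about 0.15 ajar once the latch has tripped (an ejector pin lifts it); 1.75 fully open at its stop. Its front rises and swings to the back. 140 mm deep, 180 wide, 38 high, about 0.5 kg. Its spring and weight pull it shut below an over-centre angle of about 1.0 (at most 1.15) and throw it open above. Lifting at the bar takes about 6 N.
- bottle: Clear bottle with orange cap, a bystander standing between robot and centrifuge (loose, 0.5 kg): 68 mm diameter, 190 mm high; origin under its centre.
- tubes: Green tube holder, fixed, on the side without the tool rack: 70 x 160 mm (x, y), 114 mm high with its tubes; origin under its centre.
- tin: Flat round aluminium tin, a bystander beside the centrifuge (loose): 84 mm diameter, 28 mm high; origin under its centre.
- dishes: Stack of three clear culture dishes, a bystander beside the centrifuge (loose): 90 mm diameter, 46 mm high; origin under its centre.
- rod_tip (a point): Tip of the release rod's shaft, on its axis, 125 mm below rod_handle.
Not all that is in view belongs to the job. What is shaped like the rack but blue is not meant.

How it is judged (in metres and radians):
On the way:
1. the rod's tip, down the access hole, has tripped the latch and the hood has popped ajar (value of joint hood between 0.08 and 0.6 rad and horizontal distance between rod_tip and access_hole below 0.02 m and z of rod_tip in the frame of access_hole below -0.04 m), for 0.05 s.
At the end, for the whole second after the job is handed in: The hood stays fully open (joint above 1.6 rad) at rest, and the release rod stands released and at rest in the rack: within 0.1 rad of upright, its shoulder down on the plate within 4 mm, its axis within 10 mm of the row of holes (value of joint hood above 1.6 rad and velocity of joint hood between -0.1 and 0.1 rad/s and angle between rod_handle's own z axis and vertical below 0.1 rad and z of rod_handle in the frame of rack between 0.131 and 0.139 m and x of rod_handle in the frame of rack between -0.01 and 0.01 m and y of rod_handle in the frame of rack between -0.065 and 0.065 m and linear speed of rod below 0.02 m/s); the robot touches nothing.
It fails at once if the bottle is knocked or moved by more than 40 mm (distance of bottle from where it was at the start of the episode above 0.04 m).
It fails at once if the tin is knocked or moved by more than 30 mm (distance of tin from where it was at the start of the episode above 0.03 m).
It fails at once if the dishes is knocked or moved by more than 30 mm (distance of dishes from where it was at the start of the episode above 0.03 m).
It fails at once if the spatula is lifted or moved by more than 25 mm (distance of spatula_mid from where it was at the start of the episode above 0.025 m).
It fails at once if the stirrer is lifted or moved by more than 25 mm (distance of stirrer_mid from where it was at the start of the episode above 0.025 m).
It also fails if it takes over 72 s, if anything falls off the work surface, if the arm or the gripper's body presses on something with over 40 N, if the wrist force passes 120 N, or if a joint passes its speed limit or range.

## Robot

A 6-joint arm with a two-finger parallel gripper is mounted at the origin on the work surface. World frame = base frame: x ahead of the robot, y to its left, z up, the work surface at z = 0. Lengths are in m, angles in degrees, forces in N, time in s.
With the tool pointing down it reaches from about 0.375 to 0.975 m from the base axis. Payload 3.8 kg.
Tool frame: the origin (TCP) lies at the very end of the fingers, on their centre line; the grasp point (between the pads) lies 19 mm behind it; z points along the fingers, y is the line along which they close (so a half turn about z gives the same grasp; the last joint's range is limited). The gripper opens to 85 mm and grips with 20 to 120 N. Pads are 22 mm wide; open, the fingers measure 114 mm over their backs; the gripper's body (76 mm by 85 mm) begins 54 mm behind the grasp point. The pads swing forward as they close: fully open they stand 13 mm farther back than shut.
Start: joints at [65.438, 15.12, 91.902, -0, 72.978, -2.114], TCP at [0.258, 0.624, 0.231] pointing down, gripper open.
Joint ranges: [-150.88, 150.88], [-54.13, 125.18], [17.81, 147.31], [-75.09, 255.09], [0, 152.58], [-146.25, 146.25]. Speed limits (degrees/s): [147.25, 147.25, 180, 180, 180, 180].

## Interface

Orientations are given as [roll, pitch, yaw] about the fixed x, y, z axes, in that order (R = Rz(yaw) Ry(pitch) Rx(roll)).
In Python, from station import * gives the robot as it stands. Calls block until the motion is done:
- move_to(position, orientation): joint-space move of the TCP to a pose.
- servo_line(position, attitude=None, rate=0.15): straight line of the TCP; attitude=None keeps the orientation; rate is the mean speed in m/s.
- set_joints(angles): joint-space move.
- gripper_to(opening): finger opening in m; the grip force is fixed at half the most; returns when the fingers have stopped.
- pause(seconds).
- inverse_kinematics(position, orientation): joint angles nearest the present ones, or None.
- observe(): the state.
- capture(name): name is "side" or "top"; returns the picture (400x640x3 uint8, blue, green, red); there is no depth.
- camera_model(name): a dict with "mtx" (3x3 intrinsics, pixels), "world_to_cam" (4x4, takes a point from world to camera coordinates). Camera axes: x right, y down, z forward; pixel columns grow to the right and rows downward; lengths in m; the calibration is good to about 2 mm. A picture is of the moment at which its call begins. camera_model takes no time and is no camera call.
A pose or a line that the arm cannot do raises MotionError and nothing moves.
- job_done(): hands the job in; it is judged then, once.
Trained networks look in the newest picture that a camera, given by its name, has taken for a name from the list of things; names that differ only in an ending like _2 or _b are one class to them, and where a whole thing is asked for, a point or a joint stands for the part that bears it (a point fixed in the world has none). Each returns a list of dicts, best first, with "conf" (0 to 1); they miss things now and then, are a little off and sometimes report something else, mostly with a low value. They report only what shows in the picture. A call takes as long as a camera call. They do not tell look-alikes from the thing itself.
- regions_of(camera, thing): "mask" (400x640 bool, what is visible of it) and "extent" ([left, top, right, bottom] in pixels, round what is visible of it).
The state is a dict: "time": time; "joint_pos": joint angles; "qvel": joint speeds; "effort": joint torques, N m; "position": TCP position; "ee_rot": TCP orientation; "force": force on the tool from outside, world axes, zero at the start; "ft_torque": the same for the moment, N m; "gripper_width": finger opening in m; "gripper_force": force on a finger pad.
Only numpy, scipy, OpenCV 4.12 (cv2) and the standard library are available. Lean on these libraries where they do the work, as an engineer would, in place of code of your own. Each camera call takes 0.05 s, during which the arm holds its last target. There are 200 camera calls.

## Working session

There is one attempt and no reset: what is moved stays moved. The work goes in short steps, each a Python script; the robot and the scene stay as the last script left them, time stands still between calls to the robot, and variables do not carry over. Pictures are saved under pics/ and viewed, at most 11 in all, crops included, and the job is handed in when it is done.

```bash
mkdir -p pics
python3 - <<'E'
from station import *
import cv2,numpy as np
ims=[]
for c in("side","top"):
    im=capture(c);cv2.imwrite(f"pics/{c}0.png",im);m=camera_model(c);print(c,np.round(m["mtx"],1).tolist(),np.round(m["world_to_cam"],4).tolist())
    for t in["rod_handle","rack","spatula_mid","stirrer_mid","access_hole","centrifuge","hood_bar","hood","bottle","tubes","tin","dishes"]:
        try:
            for r in regions_of(c,t)[:3]:
                ys,xs=np.nonzero(r["mask"]);print(t,round(r["conf"],2),r["extent"],round(xs.mean(),1),round(ys.mean(),1),len(xs))
        except Exception as e: print(t,e)
print(observe()["time"])
E
```

```text
side [[425.7, 0.0, 315.3], [0.0, 425.7, 204.5], [0.0, 0.0, 1.0]] [[0.6939, -0.72, 0.0112, -0.3105], [-0.4608, -0.456, -0.7614, 0.3166], [0.5534, 0.5232, -0.6482, 1.0953], [0.0, 0.0, 0.0, 1.0]]
rod_handle 0.77 [385.4, 257.8, 395.8, 296.0] 389.1 267.9 231
rod_handle 0.67 [354.8, 256.3, 422.2, 323.4] 385.5 289.2 2521
rod_handle 0.54 [290.4, 155.9, 316.4, 176.0] 301.6 164.8 352
rack 0.67 [353.9, 252.6, 421.5, 323.9] 385.9 289.3 2437
rack 0.65 [306.4, 322.8, 378.5, 392.3] 342.5 357.0 3445
spatula_mid 0.45 [400.3, 263.5, 414.5, 299.4] 406.7 276.9 182
stirrer_mid 0.66 [370.9, 240.7, 380.9, 268.7] 373.7 254.0 161
stirrer_mid 0.64 [288.4, 163.9, 384.6, 247.3] 336.3 202.8 5107
access_hole 0.72 [287.8, 159.0, 383.6, 247.5] 336.0 202.9 5263
hood_bar 0.73 [306.5, 157.5, 376.6, 213.8] 341.1 185.5 2153
hood 0.76 [306.3, 158.4, 378.0, 212.2] 340.7 185.5 2182
bottle 0.58 [286.3, 204.4, 308.3, 265.2] 296.7 238.1 1127
tubes 0.84 [235.3, 163.4, 279.7, 212.0] 256.0 191.7 1212
tubes 0.75 [402.1, 263.3, 415.9, 298.3] 407.2 275.7 179
tin 0.6 [290.7, 155.9, 312.7, 176.0] 301.4 165.3 355
dishes 0.36 [289.4, 1
[... 347 characters left out ...]
k 0.72 [396.5, 262.9, 456.6, 302.1] 425.5 280.5 1351
rack 0.48 [214.0, 186.1, 263.9, 208.2] 237.2 195.7 1101
spatula_mid 0.6 [427.5, 199.9, 439.4, 212.4] 432.5 207.8 106
stirrer_mid 0.73 [278.2, 117.1, 344.3, 196.6] 312.6 157.8 4764
access_hole 0.65 [280.5, 116.2, 347.9, 197.2] 312.6 157.7 4794
centrifuge 0.56 [278.7, 115.5, 345.3, 195.9] 312.9 157.4 4811
hood_bar 0.73 [283.2, 124.1, 344.0, 177.4] 312.8 150.6 2676
hood 0.74 [281.7, 125.7, 343.6, 180.4] 312.8 151.1 2838
bottle 0.8 [314.7, 218.3, 341.3, 239.6] 324.6 225.0 314
bottle 0.17 [427.0, 203.9, 438.8, 213.4] 432.8 207.4 88
tubes 0.88 [215.4, 185.6, 263.4, 207.5] 237.5 195.4 1033
tin 0.77 [220.0, 113.6, 247.7, 140.5] 233.7 124.2 503
1.3
```

```bash
ls
```

```text
pics
```

Run:
```python
import cv2
s=cv2.imread("pics/side0.png");t=cv2.imread("pics/top0.png")
cv2.imwrite("pics/s1.png",cv2.resize(s[140:400,220:540],(738,600),interpolation=cv2.INTER_CUBIC))
cv2.imwrite("pics/t1.png",cv2.resize(t[100:310,200:470],(771,600),interpolation=cv2.INTER_CUBIC))
```

```text
(no output)
```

View pics/s1.png

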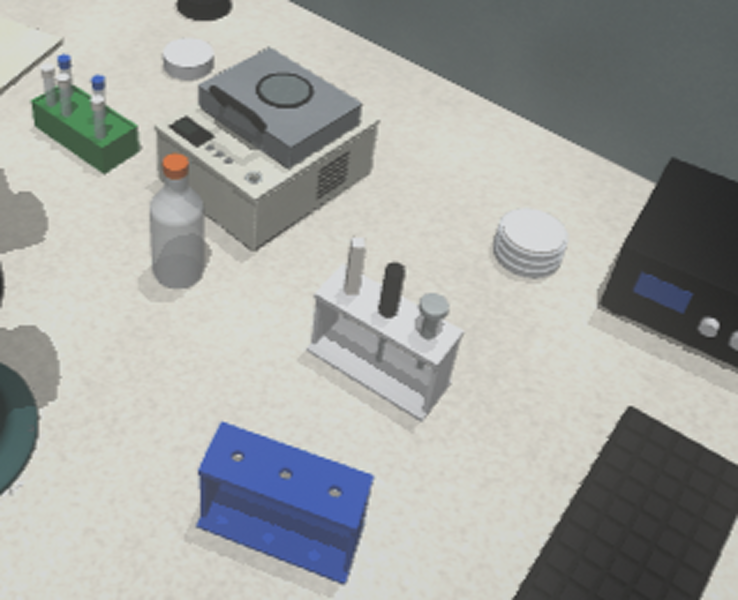

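View pics/t1.png

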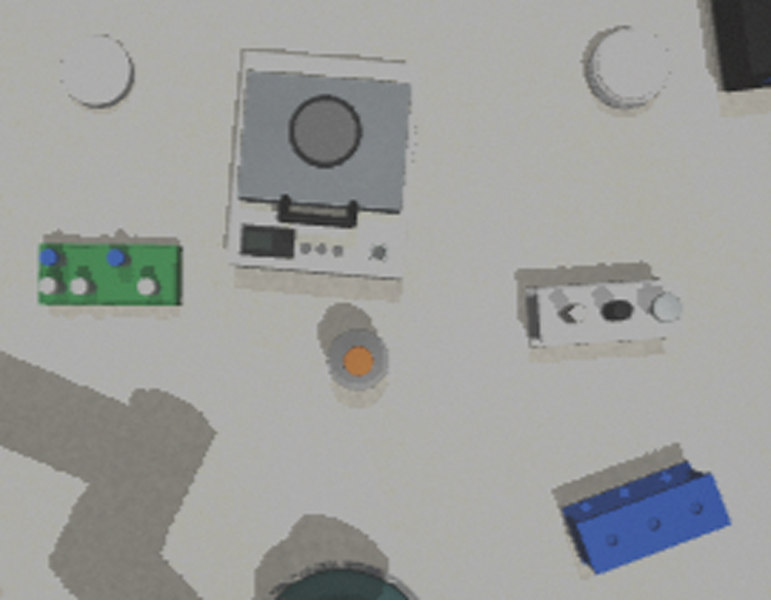

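Side view: in the aluminium rack, the white stirrer is at about (374,255), the black rod handle at (390,265) and the spatula knob at (408,275). The blue rack at (342,357) is the decoy. The access ring is at about (330,217) in side and (332,188) in top. The black plain cylinder in the middle hole fits the rod, so I'll confirm it in an enlarged crop.

Run:
```python
import cv2,numpy as np
s=cv2.imread("pics/side0.png");t=cv2.imread("pics/top0.png")
def z(im,x,y,w=66,h=50):
    c=cv2.resize(im[y:y+h,x:x+w],(396,300),interpolation=cv2.INTER_CUBIC)
    for i in range(0,w,10): cv2.line(c,(i*6,0),(i*6,4),(0,0,255),1)
    for i in range(0,h,10): cv2.line(c,(0,i*6),(4,i*6),(0,0,255),1)
    return c
cv2.imwrite("pics/z1.png",np.vstack([np.hstack([z(s,354,236,70,53),z(t,380,180)]),np.hstack([z(s,290,185),z(t,280,155)])]))
def f(im,x,y,w,h,cond):
    m=np.zeros(im.shape[:2],bool);m[y:y+h,x:x+w]=cond(im[y:y+h,x:x+w].max(2));
    n,l,st,c=cv2.connectedComponentsWithStats(m.astype(np.uint8));k=1+np.argsort(-st[1:,4])[:3];print(st[k].tolist(),np.round(c[k],1).tolist())
f(s,380,250,16,32,lambda v:v<80);f(t,405,198,20,20,lambda v:v<70)
```

```text
[[384, 254, 11, 23, 162]] [[389.2, 265.1]]
[[411, 206, 10, 6, 51]] [[415.6, 208.5]]
```

View pics/z1.png

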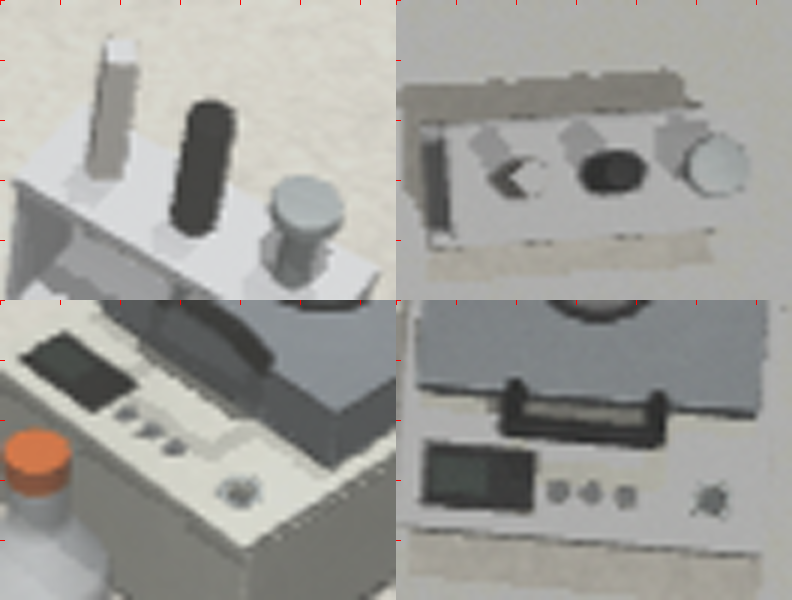

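The crop confirms it: the rod is the black round handle in the aluminium rack's middle hole, between the white square stirrer and the knobbed spatula. The access ring is at side (329.8,216.7) and top (332.5,188.2). Next I'll fit the poses.

```bash
cat > h.py <<'E'
import numpy as np, cv2
from scipy.optimize import least_squares
from station import *
M={c:camera_model(c) for c in("side","top")}
def proj(c,P):
    p=M[c]["world_to_cam"][:3]@np.append(P,1); p=M[c]["mtx"]@p; return p[:2]/p[2]
def fit(obs,x0):  # obs: (cam, local xyz, pixel); unknown x,y,yaw
    def W(v,l): c,s=np.cos(v[2]),np.sin(v[2]); return [v[0]+c*l[0]-s*l[1],v[1]+s*l[0]+c*l[1],l[2]]
    f=lambda v:np.concatenate([proj(c,W(v,l))-p for c,l,p in obs])
    r=least_squares(f,x0,loss="soft_l1"); return r.x,f(r.x).reshape(-1,2),lambda l:W(r.x,l)
E
python3 - <<'E'
from h import *
d=-.4
C=[("side",(-.095,-.07,.1),(329.8+d,216.7+d)),("top",(-.095,-.07,.1),(332.5+d,188.2+d)),
("side",(-.12,-.1,.1),(331.2+d,226.3+d)),("side",(-.12,.1,.1),(288.1+d,196.4+d)),("side",(.12,-.1,.1),(383.9+d,192.9+d)),
("top",(-.12,.1,.1),(281.5+d,193+d)),("top",(-.12,-.1,.1),(340.6+d,197+d))]
v,r,W=fit(C,[.65,0,0]);print("cent",v,"\n",r.round(1).tolist())
yaw=v[2]
h,_,_=fit([(c,(0,0,.1),p) for c,_,p in C[:2]]+[],[*W((-.095,-.07,.1))[:2],0]);print("hole direct",h[:2],_.round(1).tolist(),"model",W((-.095,-.07,.1)))
b,_,_=fit([("top",(0,0,.170),(311.2+d,177+d))],[*W((-.07,0,.17))[:2],0]);print("bar",b[:2],"rel along cent x",(b[:2]-v[:2])@[np.cos(yaw),np.sin(yaw)],(b[:2]-v[:2])@[-np.sin(yaw),np.cos(yaw)])
h,_,_=fit([("side",(0,0,.135),(389.2,265.1)),("top",(0,0,.135),(415.6,208.5))],[.4,-.2,0]);print("rod",h[:2],_.round(1).tolist())
q=lambda x,y:(354+x/5.66+d,236+y/5.66+d); t=lambda x,y:(380+(x-396)/6+d,180+y/6+d)
R=[("side",(0,0,.135),(389.2,265.1)),("top",(0,0,.135),(415.6,208.5)),("side",(-.03,.08,.1),q(14,180)),("side",(.03,-.08,.1),q(378,275)),("side",(0,.05,.18),q(121,49)),("side",(0,-.05,.152),q(308,199)),("top",(0,-.05,.152),t(717,165)),("top",(-.03,.08,.1),t(452,243)),("top",(.03,.08,.1),t(452,122))]
v,r,W=fit(R,[*h[:2],0]);print("rack",v,r.round(1).tolist())
for n,cs in dict(bottle=[("top",(0,0,.19),(325,226)),("side",(0,0,.19),(296,212))],dishes=[("top",(0,0,.046),(419,123))]).items():
    print(n,fit(cs,[.5,0,0])[0][:2])
E
```

```text
cent [ 0.57365346  0.03204242 -0.05281228] 
 [[0.5, 0.3], [0.5, 0.9], [0.2, -0.3], [-0.8, -2.3], [0.5, -1.3], [-2.1, -0.2], [1.2, 0.6]]Traceback (most recent call last):
  File "<stdin>", line 8, in <module>
AttributeError: 'function' object has no attribute 'round'
```

Run:
```python
from h import *
d=-.4
C=[("side",(-.095,-.07,.1),(329.8+d,216.7+d)),("top",(-.095,-.07,.1),(332.5+d,188.2+d))]
v=np.array([.57365,.03204,-.0528]);yaw=v[2];c,s=np.cos(yaw),np.sin(yaw)
h,r,_=fit([(k,(0,0,.1),p) for k,_,p in C],[.48,-.03,0]);print("hole direct",h[:2],r.round(1).tolist(),"model",v[:2]+[c*-.095+s*.07,s*-.095-c*.07])
b,_,_=fit([("top",(0,0,.170),(311.2+d,177+d))],[.5,0,0]);print("bar",b[:2],"local",(b[:2]-v[:2])@[c,s],(b[:2]-v[:2])@[-s,c])
h,r,_=fit([("side",(0,0,.135),(389.2,265.1)),("top",(0,0,.135),(415.6,208.5))],[.4,-.2,0]);print("rod",h[:2],r.round(1).tolist())
q=lambda x,y:(354+x/5.66+d,236+y/5.66+d); t=lambda x,y:(380+(x-396)/6+d,180+y/6+d)
R=[("side",(0,0,.135),(389.2,265.1)),("top",(0,0,.135),(415.6,208.5)),("side",(-.03,.08,.1),q(14,180)),("side",(.03,-.08,.1),q(378,275)),("side",(0,.05,.18),q(121,49)),("side",(0,-.05,.152),q(308,199)),("top",(0,-.05,.152),t(717,165)),("top",(-.03,.08,.1),t(452,243)),("top",(.03,.08,.1),t(452,122))]
v,r,W=fit(R,[*h[:2],0]);print("rack",v,r.round(1).tolist())
for n,cs in dict(bottle=[("top",(0,0,.19),(325,226)),("side",(0,0,.19),(296,212))],dishes=[("top",(0,0,.046),(419,123))]).items():
    print(n,fit(cs,[.5,0,0])[0][:2])
for yw in(90,-90,0,180): print(yw,inverse_kinematics([h[0],h[1],.30],[180,0,np.degrees(v[2])+yw]),inverse_kinematics([.48,-.03,.3],[180,0,yw]))
print(observe()["ee_rot"])
```

```text
hole direct [ 0.47671261 -0.03074615] [[0.4, -0.3], [-0.2, 0.4]] model [ 0.47508811 -0.03284878]
bar [0.50632775 0.03571008] local -0.06742211629519301 0.00011199841561648343
rod [ 0.41661938 -0.29062214] [[0.3, -0.2], [-0.1, 0.3]]
rack [ 0.41572786 -0.29199448  0.07094366] [[0.5, 0.3], [0.3, 0.6], [0.2, -1.5], [0.6, -1.0], [0.1, -0.4], [-0.2, -0.0], [0.2, 1.1], [0.1, -0.2], [-0.9, 1.1]]
bottle [ 0.35573176 -0.01253979]
dishes [ 0.70372671 -0.31567701]
90 [-37.70825012  -5.29682498 106.76166234   0.          78.53516264
 -41.77302269] [ -6.54409165  -8.42412624 109.54436405   0.          78.87976219
  -6.54409165]
-90 [-3.77082501e+01 -5.29682498e+00  1.06761662e+02 -2.54444375e-14
  7.85351626e+01  1.38226977e+02] None
0 [-3.77082501e+01 -5.29682498e+00  1.06761662e+02 -2.54444375e-14
  7.85351626e+01  4.82269773e+01] [-6.54409165e+00 -8.42412624e+00  1.09544364e+02 -2.54444375e-14
  7.88797622e+01  8.34559083e+01]
180 [ -37.70825012   -5.29682498  106.76166234    0.           78.53516264
 -131.77302269] [ -6.54409165  -8.42412624 109.54436405   0.          78.87976219
 -96.54409165]
[-1.79998102e+02 -3.76473634e-05  1.57551310e+02]
```

Run:
```python
from h import *
p=[.4164,-.2910]; y=94.06
p0=observe()["position"]; servo_line([p0[0],p0[1],.36],rate=.3)
move_to([*p,.33],[180,0,y])
servo_line([*p,.131],rate=.15)
s=observe();print(s["force"],s["position"])
gripper_to(0.015); pause(.2)
s=observe();print(s["gripper_width"],s["gripper_force"],s["force"],s["position"],s["time"])
servo_line([*p,.24],rate=.1)
s=observe();print(s["gripper_width"],s["force"],s["position"],s["time"])
a=capture("side");b=capture("top");print(observe()["time"])
cv2.imwrite("pics/s2.png",a);cv2.imwrite("pics/t2.png",b)
cv2.imwrite("pics/z2.png",np.hstack([cv2.resize(a[190:330,340:460],(360,420)),cv2.resize(b[170:240,370:450],(420,420))]))
```

```text
[ 0.61584709  0.27665964 -0.25888916] [ 0.41716217 -0.29153651  0.13209854]
0.021062243171033158 58.58364701271057 [ 0.37494295 -0.06870451  3.28055482] [ 0.41668483 -0.2911879   0.13134792] 7.4083
0.02041820181340707 [ 0.17646237 -0.08796176 -0.77198374] [ 0.41590345 -0.29062971  0.239016  ] 8.65
8.75
```

View pics/z2.png

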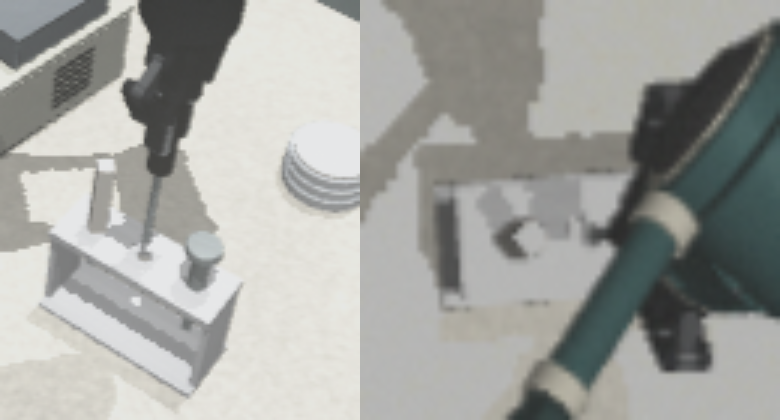

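The rod is held and lifted clear, with its tip at about (389,274) in the side picture, and the other two tools are unmoved. It may lean slightly, so I'll carry it over the access hole and measure the shaft there.

Run:
```python
from h import *
y=94.06;hole=[.4767,-.0307]
servo_line([.4164,-.2910,.345],rate=.2)
servo_line([*hole,.345],[180,0,90],rate=.25)
servo_line([*hole,.250],rate=.15)
s=observe();print(s["force"],s["position"],s["ee_rot"],s["time"])
P=s["position"]
for z in(.13,.15,.18,.2): print(z,proj("side",[P[0],P[1],z]),proj("top",[P[0],P[1],z]))
a=capture("side");b=capture("top")
cv2.imwrite("pics/s3.png",a);cv2.imwrite("pics/t3.png",b)
z=lambda im,x,y,w,h,k:cv2.resize(im[y:y+h,x:x+w],(w*k,h*k),interpolation=cv2.INTER_CUBIC)
cv2.imwrite("pics/z3.png",np.hstack([z(a,300,170,50,70,8),z(b,310,150,50,70,8)]))
```

```text
[ 0.33049918 -0.41304323 -0.73577537] [ 0.47723484 -0.0310794   0.25085361] [1.79926736e+02 1.00848891e-02 8.99674962e+01] 11.425
0.13 [330.29794988 208.46964731] [332.23294718 187.44592783]
0.15 [330.53127434 203.30837946] [332.35443364 187.04323019]
0.18 [330.89050937 195.36189893] [332.54307868 186.41791844]
0.2 [331.1363955  189.92275993] [332.67333274 185.98615838]
```

View pics/z3.png

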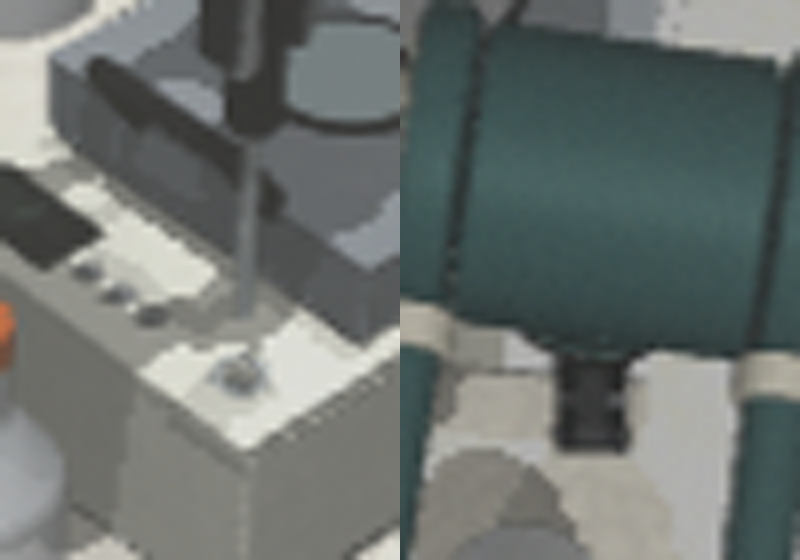

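The side camera shows the shaft upright, its tip at (330.1,209.3) and in line with the hole at (329.5,216.5). The arm hides the hole from the top camera. I'll go down in small steps and watch the wrist force.

Run:
```python
from h import *
x,y=.4760,-.0311
z=.23; f0=observe()["force"]
servo_line([x,y,z],rate=.08)
ok=True
while z>.176:
    z-=.006; servo_line([x,y,z],rate=.08)
    f=observe()["force"]-f0; print(round(z,3),f.round(1),observe()["position"].round(4))
    if np.abs(f).max()>8: ok=False;break
print(ok,observe()["time"])
if ok:
    while z>.150:
        z-=.003; servo_line([x,y,z],rate=.05)
        s=observe();f=s["force"]-f0; print(round(z,3),f.round(1),s["position"].round(4))
        if np.abs(f).max()>30:break
    pause(.2);a=capture("side");cv2.imwrite("pics/s4.png",a)
    cv2.imwrite("pics/z4.png",cv2.resize(a[120:260,270:430],(640,560),interpolation=cv2.INTER_CUBIC))
print(observe()["time"])
```

```text
0.224 [0.  1.3 0.4] [ 0.4758 -0.031   0.2236]
0.218 [-0.1 -0.1  0.3] [ 0.4756 -0.031   0.2175]
0.212 [ 0.5 -0.7  0.6] [ 0.4756 -0.0311  0.2114]
0.206 [ 0.3  1.3 -0.3] [ 0.4756 -0.031   0.2054]
0.2 [0.5 0.5 0.4] [ 0.4756 -0.0311  0.1994]
0.194 [ 0.3 -0.3  0.3] [ 0.4756 -0.0311  0.1934]
0.188 [ 1.9 -0.1 -0.1] [ 0.4756 -0.031   0.1874]
0.182 [ 0.5 -0.2  1.5] [ 0.4756 -0.031   0.1814]
0.176 [-0.  -0.1 -1. ] [ 0.4755 -0.0311  0.1754]
True 14.175
0.173 [ 0.7 -0.2  0.3] [ 0.4759 -0.0311  0.1728]
0.17 [ 0.3 -0.2  0.2] [ 0.4758 -0.0311  0.1698]
0.167 [-0.5  0.1  0.3] [ 0.4758 -0.0311  0.1667]
0.164 [ 0.   0.8 -0. ] [ 0.476  -0.0311  0.164 ]
0.161 [-1.2  0.4  5.6] [ 0.4763 -0.0312  0.1617]
0.158 [-0.8  0.3  9.2] [ 0.4765 -0.0312  0.1592]
0.155 [0.2 0.5 5.7] [ 0.4767 -0.0312  0.156 ]
0.152 [-0.5  0.4  7.6] [ 0.477  -0.0313  0.1531]
0.149 [0.  0.  8.7] [ 0.4775 -0.0313  0.1506]
16.675
```

View pics/z4.png

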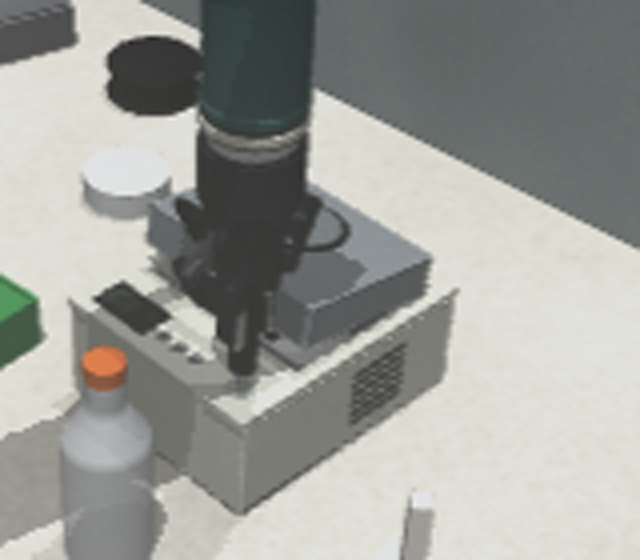

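The hood front is raised, with a gap visible along its front edge at about (338,208) full-frame, so the latch has tripped. Next the rod goes back by the same path, with force-watched lowering.

Run:
```python
from h import *
servo_line([.476,-.0311,.25],rate=.12)
servo_line([.476,-.0311,.345],rate=.25)
servo_line([.4164,-.2910,.345],[180,0,94.06],rate=.25)
servo_line([.4164,-.2910,.24],rate=.15); pause(.2)
s=observe();P=s["position"];print(P,s["time"])
a=capture("side");cv2.imwrite("pics/s5.png",a)
b=cv2.imread("pics/s2.png"); z=lambda im:cv2.resize(im[230:300,360:410],(400,560),interpolation=cv2.INTER_CUBIC)
cv2.imwrite("pics/z5.png",np.hstack([z(b),z(a)]))
```

```text
[ 0.41708621 -0.29150898  0.24142194] 20.4667
```

View pics/z5.png

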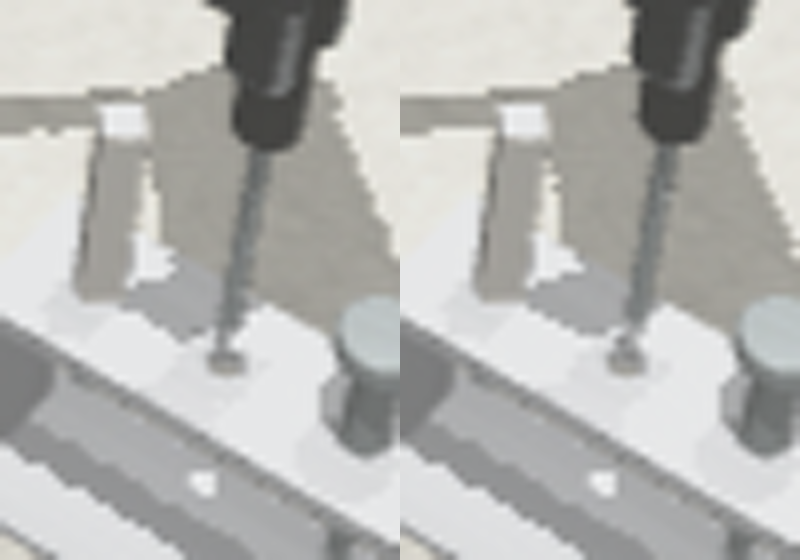

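Run:
```python
from h import *
P=observe()["position"]
for z in(.1,.118,.209,.28): print(z,((proj("side",[P[0],P[1],z])+.5-[360,230])*8+[400,0]).round(1))
print("rackhole",((proj("side",[.4162,-.2912,.1])+.5-[360,230])*8+[400,0]).round(1), P)
```

```text
0.1 [629.  356.2]
0.118 [635.9 319.6]
0.209 [672.7 121.8]
0.28 [704.5 -48.8]
rackhole [627.  357.1] [ 0.41696884 -0.29146541  0.24120523]
```

The shaft is upright and in line with the rack hole: predicted (629,356) against seen (628,358) in the right-hand crop. The tip is just above it, so I'm lowering.

Run:
```python
from h import *
f0=observe()["force"]; x,y=.4160,-.2907; z=.24; ok=True
while z>.1285:
    z-=.006 if z>.142 else .0015; servo_line([x,y,z],rate=.08)
    s=observe();f=s["force"]-f0
    if np.abs(f).max()>4: print(round(z,4),f.round(1),s["position"].round(4))
    if f[2]>6 or np.abs(f[:2]).max()>10: ok=z<.137;break
print(ok,z,s["position"],s["time"])
if ok:
    gripper_to(.06); pause(.2)
    servo_line([x,y,.24],rate=.15)
    a=capture("side");cv2.imwrite("pics/s6.png",a)
    b=cv2.imread("pics/side0.png"); w=lambda im:cv2.resize(im[230:330,345:425],(400,500),interpolation=cv2.INTER_CUBIC)
    cv2.imwrite("pics/z6.png",np.hstack([w(b),w(a)]))
```

```text
0.1305 [-1.8  0.4  7.1] [ 0.4163 -0.2909  0.1313]
True 0.1304999999999999 [ 0.41626943 -0.2908871   0.13132208] 26.0167
```

View pics/z6.png

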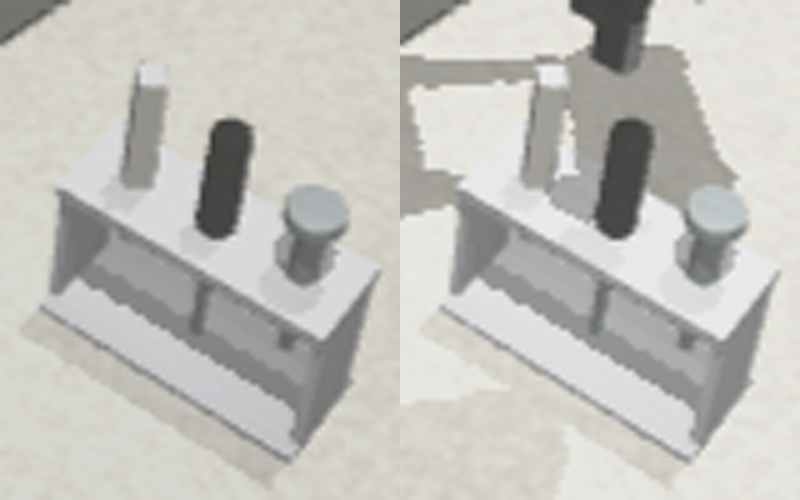

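The rod is back home upright, at the same pixels as at the start, and its neighbours are unmoved. Next I'll re-measure the bar with the hood ajar and check the arc.

```bash
cat >> h.py <<'E'
yaw=-.0528; H=np.array([.6661,.0273,.102]); R0=np.hypot(.16,.068); PH0=np.arctan2(.068,-.16)
def bar(q): a=PH0-q; r=R0*np.cos(a); return H+[r*np.cos(yaw),r*np.sin(yaw),R0*np.sin(a)]
ORI=[180,0,90+np.degrees(yaw)]
E
python3 - <<'E'
from h import *
servo_line([.416,-.2907,.36],rate=.25)
b=capture("top");a=capture("side");cv2.imwrite("pics/t7.png",b);cv2.imwrite("pics/s7.png",a)
for q in(0,.12,.15,.18): print(q,bar(q).round(4),proj("top",bar(q)).round(1),proj("side",bar(q)).round(1))
z=lambda im,x,y,w,h,k:cv2.resize(im[y:y+h,x:x+w],(w*k,h*k),interpolation=cv2.INTER_CUBIC)
cv2.imwrite("pics/z7.png",np.hstack([z(a,300,140,66,90,6),z(b,280,130,66,90,6)]))
for q in(.15,.5,1,1.4): print(inverse_kinematics(bar(q)-[0,0,.012],ORI).round(1))
E
```

```text
0 [0.5063 0.0357 0.17  ] [310.8 176.6] [320.9 183.7]
0.12 [0.5156 0.0353 0.1887] [310.9 173. ] [323.3 177.5]
0.15 [0.5183 0.0351 0.1931] [310.9 172. ] [323.9 176. ]
0.18 [0.5211 0.035  0.1975] [310.9 170.9] [324.6 174.4]
[  1.1   0.4 114.   -0.   65.6   4.2]
[  0.8   2.8 106.6  -0.   70.6   3.9]
[ 0.4 10.1 94.7 -0.  75.1  3.4]
[ 0.  17.7 85.7 -0.  76.6  3. ]
```

View pics/z7.png

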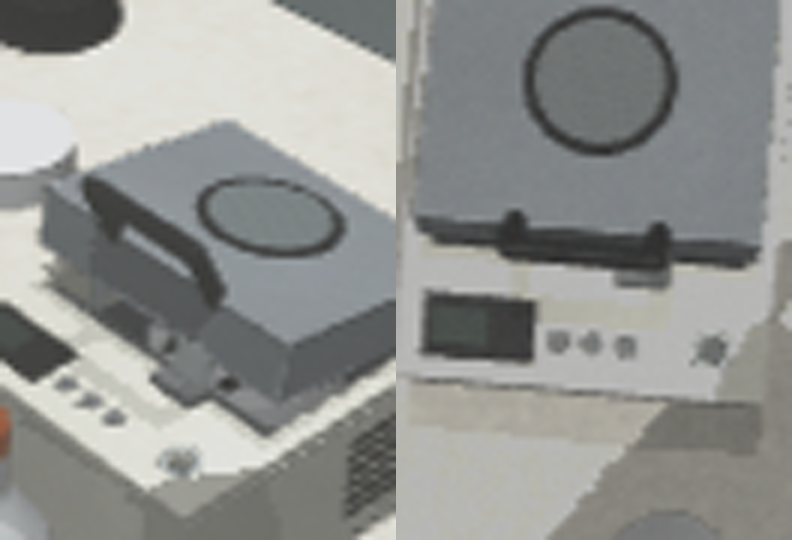

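Run:
```python
from h import *
o=[("top",np.array([310.8,170.8])),("side",np.array([325.4,178.6]))]
r=least_squares(lambda P:np.concatenate([proj(c,P)-p for c,p in o]),bar(.15));print(r.x,r.fun.round(2))
```

```text
[0.52376536 0.03513065 0.1803859 ] [ 0.24 -0.22 -0.33  0.01]
```

Run:
```python
from h import *
g=np.array([.521,.0351,.176])
move_to([*g[:2],.30],ORI)
gripper_to(.05)
servo_line(g,rate=.15)
s=observe();f0=s["force"];print(f0.round(1),s["position"])
gripper_to(.022);s=observe();print(s["gripper_width"],(s["force"]-f0).round(1),s["position"])
gripper_to(.006);pause(.3);s=observe();print(s["gripper_width"],s["gripper_force"],(s["force"]-f0).round(1),s["position"],s["time"])
```

```text
[-0.3 -0.3  1. ] [0.52182854 0.03509399 0.17702847]
0.021988058448311042 [ 0.8  1.2 -1.1] [0.5212971  0.03509662 0.17653011]
0.009853581017267223 58.519062995910645 [-13.2  -0.2  11.2] [0.51684215 0.03533272 0.17629968] 31.8333
```

Run:
```python
from h import *
gripper_to(.024); g=np.array([.5168,.0353,.181]); servo_line(g,rate=.1); pause(.1)
s=observe();f0=s["force"];print(f0.round(1))
gripper_to(.006);pause(.2);s=observe();print(s["gripper_width"],(s["force"]-f0).round(1),s["position"].round(4))
if .008<s["gripper_width"]<.014:
    for q in np.arange(.25,1.41,.1):
        servo_line(g+bar(q)-bar(.15),rate=.12)
        s=observe();f=s["force"]-f0;print(round(q,2),round(s["gripper_width"],4),f.round(1),(s["position"]-(g+bar(q)-bar(.15))).round(4))
        if np.abs(f).max()>40 or s["gripper_width"]<.007: break
a=capture("side");cv2.imwrite("pics/s8.png",a);cv2.imwrite("pics/z8.png",cv2.resize(a[60:260,220:460],(720,600),interpolation=cv2.INTER_CUBIC));print(observe()["time"])
```

```text
[-0.5 -0.8  0.4]
0.00951670719888821 [1.  0.9 0.9] [0.517  0.0353 0.1811]
0.25 0.0095 [-1.5  1.4 -2.9] [-0.0007 -0.     -0.0004]
0.35 0.0095 [-4.5  0.2 -0.1] [-0.0007 -0.0001  0.0001]
0.45 0.0096 [-6.6 -0.   0.5] [-0.001  -0.0002  0.0004]
0.55 0.01 [-8.3 -0.2  4. ] [-0.0013 -0.0002  0.0008]
0.65 0.0095 [-7.8 -0.7  7.9] [-0.     -0.0004  0.0025]
0.75 0.0092 [-7.4 -0.4  9.7] [ 0.0002 -0.0006  0.003 ]
0.85 0.0094 [-4.5 -1.5  7. ] [ 0.0009 -0.0006  0.0026]
0.95 0.0098 [-2.4 -2.2  6.1] [ 0.001  -0.0008  0.0019]
1.05 0.0095 [-0.9 -3.2  4.8] [ 0.0009 -0.0008  0.0013]
1.15 0.0097 [-0.5 -2.4  5.4] [ 0.0012 -0.0008  0.0017]
1.25 0.0092 [ 0.4 -2.5  5. ] [ 0.0012 -0.0006  0.001 ]
1.35 0.0096 [ 2.7 -2.5  3.9] [ 0.0017 -0.0001  0.0008]
36.5
```

View pics/z8.png

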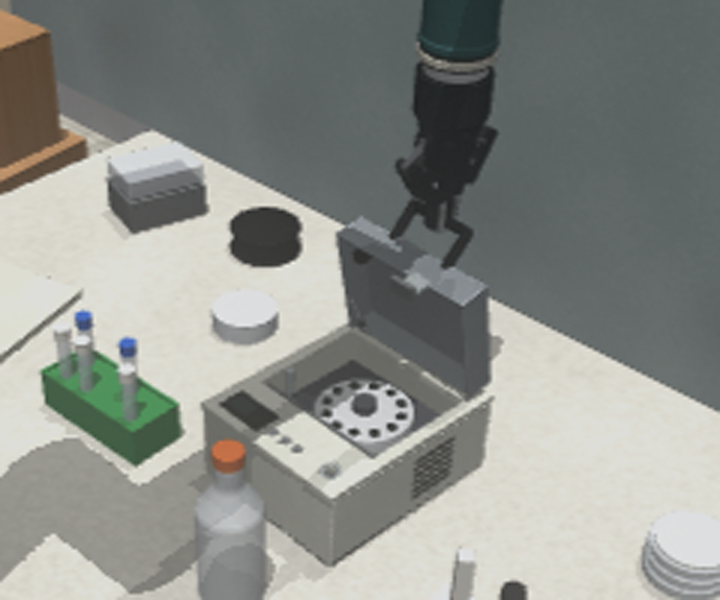

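The hood is held at about 1.35 rad, past over-centre, with its inside and the rotor visible at (365,405) in the crop. I'll open a little and withdraw upward so the spring can throw it.

Run:
```python
from h import *
gripper_to(.024)
p=observe()["position"];print(observe()["force"].round(1))
servo_line([p[0],p[1],p[2]+.06],rate=.15)
servo_line([p[0]-.08,p[1],p[2]+.14],rate=.25)
pause(1);s=observe();print(s["force"].round(1),s["time"])
a=capture("side");b=capture("top");cv2.imwrite("pics/z9.png",np.hstack([cv2.resize(a[110:330,220:440],(400,400)),cv2.resize(b[80:260,210:450],(400,300))[:, :] if 0 else cv2.copyMakeBorder(cv2.resize(b[80:260,210:450],(400,300)),0,100,0,0,cv2.BORDER_CONSTANT)]))
```

```text
[ 3.2 -1.5 -0.3]
[ 0.6  0.4 -0.4] 38.9333
```

View pics/z9.png

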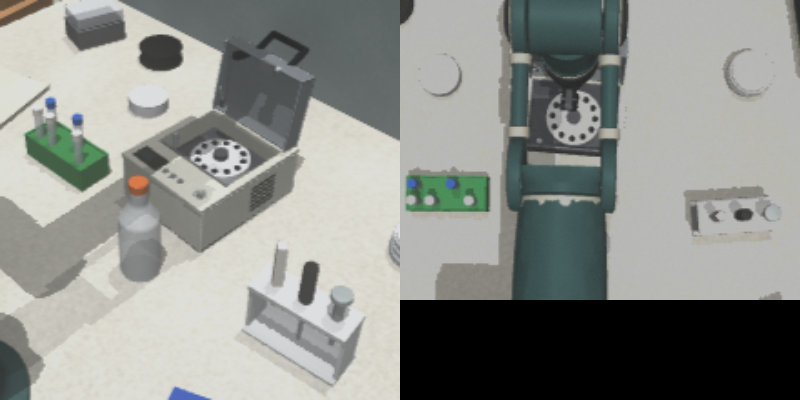

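The hood leans back fully open with its bar at (283,45) in the left crop. The rod stands upright in the middle hole at (310,282), everything else is in place, and the arm is clear. Handing in.

```bash
python3 -c "
from station import *
print(job_done())"
```

```text
the job is handed in; nothing more can be done
None
```

The job is handed in, though the hand-in call returned no verdict: the latch tripped, the rod is back upright and home in the rack's middle hole, the hood stays fully open, and nothing else was seen to move; about 40 of the 72 s were used.

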